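Lower the press platen over its guide rod and press it down

ROBOT

A 6-joint arm with a two-finger parallel gripper is mounted at the origin on the work surface. World frame = base frame: x ahead of the robot, y to its left, z up, the work surface at z = 0. Lengths are in mm, angles in rad, forces in N, time in s.
With the tool pointing down it reaches from about 275 to 750 mm from the base axis. Payload 10.2 kg.
Tool frame: the origin (TCP) lies on the front face of the gripper's body, between the roots of the fingers; the fingertips stand 64 mm ahead of it and the grasp point (between the pads) lies 45 mm ahead of it; x points along the fingers, y is the direction in which the jaws open and shut, and the axes are right-handed (so a half turn about x gives the same grasp; the last joint's range is limited). The gripper opens to 88 mm and grips with 3 to 60 N. Pads are 18 mm wide; open, the fingers measure 123 mm over their backs; the gripper's body (75 mm by 187 mm) begins 45 mm behind the grasp point.
Start: joints at [-1.567, 0.313, 1.498, -0, 1.331, -0.223], TCP at [118.038, -511.565, 302.72] pointing down, gripper open.
Joint ranges: [-2.94, 2.94], [-0.97, 2.17], [0.19, 2.56], [-1.23, 4.37], [0.02, 3.11], [-2.88, 2.88]. Speed limits (rad/s): [2.39, 2.39, 3.01, 3.14, 3.14, 3.14].

INTERFACE

Orientations are given as [roll, pitch, yaw] about the fixed x, y, z axes, in that order (R = Rz(yaw) Ry(pitch) Rx(roll)).
In Python, from station import bot, cams gives the robot as it stands.
- The arm moves only by the tool step_arm, never from a script. Its argument "motion" is a list of rows, each a list of 6 numbers: the shift along the tool's x, y, z in cm, then the turn, a rotation vector about the tool's x, y, z in rad. A call has exactly 5 rows; each row shifts and turns the pose as measured when the row begins, along the tool's axes as they then stand; what a row does not reach is not made up. A row lasts 1/12 s, in which the tool goes at most 41.7 mm and 7.16 degrees, less where a joint would pass 70% of its speed; a pose out of reach is approached as far as the arm can. A call with a gripper value outside its range is refused whole. "jaw" is the opening, from 0 (shut) to 1 (fully open), set as the call begins (left out, the last holds). The fingers move at their own pace and stop on an object; the grip force is fixed at half the most. Time passes only in rows, so rows that do not move let the fingers close, or fill a call up. It gives the time, the measured TCP pose, the force and the opening at its end, in the units of the state.
- bot.get_obs(): the state, without advancing time (a new reading comes with each control period).
- cams.grab_frame(name): name is "scene" or "top" or "wrist"; returns the picture (400x640x3 uint8, red, green, blue); there is no depth.
- cams.camera_params(name): a dict with "vfov" (degrees; the focal length in pixels is half the picture's height over the tangent of half this angle, whatever the lens; pixels are square), "cx", "cy" (the principal point, pixels), "R" (3x3) and "t" (3): a world point X has camera coordinates R X + t. Camera axes: x right, y down, z forward; pixel columns grow to the right and rows downward; lengths in mm; the calibration is good to about 2 mm. A picture is of the moment at which its call begins: read the wrist's pose just before it. camera_params takes no time and is no camera call; for the wrist camera it gives the pose at the moment of the call.
- bot.finish_job(): hands the job in, once; it reports no verdict.
The state is a dict: "time": time; "joint_pos": joint angles; "joint_vel": joint speeds; "effort": joint torques, N m; "eef_pos": TCP position; "orientation": TCP orientation; "contact_force": force on the tool from outside, world axes, zero at the start; "torque": the same for the moment, N m; "finger_gap": finger opening in mm.
Only numpy, scipy, OpenCV 4.12 (cv2) and the standard library are available. Lean on these libraries where they do the work, as an engineer would, in place of code of your own. Each camera call takes 0.05 s, during which the arm holds its last target.

TASK

Pick up the loose aluminium platen by its hub and lower it gently, kept level, over the tall steel guide rod of the hand press until it lies on the round brass bed. Then press it straight down on the sprung bed with about 15 newtons for a good second (never anywhere near twice that), let go, and leave it lying level on the bed with the other things undisturbed.

Things in the scene. Friction and masses are not known exactly. Their poses are not given: they have to be found in the camera images.
- stand: Hand press stand, fixed to the bench: white square base 130 x 130 mm, 16 mm thick, on it a blue collar 106 mm across up to 30 mm height, and in its middle a plain vertical steel guide rod of 16 mm diameter, which passes through a round brass bed. Origin on the rod's axis at the underside of the base (bench level), z up.
- bed_low (a point): Point fixed on the rod's axis, 47 mm above the bench: the LOWEST setting of the brass bed's unloaded top. A height screw sets that top anywhere from 0 to 24 mm above this point; the setting is not measured and differs every time. The bed is flat, 92 mm across, on a spring: it gives about 0.3 mm per newton and meets a hard stop after 8.5 mm (30 N).
- rod_tip (a point): Top end of the guide rod, on its axis, 136 mm above the bench. The top 11 mm taper from 16 to 8 mm diameter. The rod does not move.
- platen: The loose platen, for its attitude: origin at the centre of its underside, z axis along the bore, up when it stands as it should (turning about z does not matter). It weighs 0.33 to 0.51 kg and starts standing on the bench, disc down.
- platen_center (a point): Centre (on the bore axis, 33 mm above the underside) of the loose aluminium platen, 66 mm high: a disc 80 mm across and 12 mm thick below, on it a round hub 36 mm across with a blue band near its top. A bore of 18 mm runs right through. When it lies on the bed the rod stands out of the hub by up to 35 mm, so grip the hub's upper half and leave room between the fingers.
- vial: Bystander: small amber sample jar with a white cap, 30 mm diameter, 55 mm high, standing; origin at the centre of its underside.
- drybox: Bystander: flat blue desiccant box with clear lid, 79 x 119 x 28 mm; origin at the centre of its underside.
- mouse: Bystander: grey computer mouse with a small red wheel, 60 x 105 x 26 mm; origin at the centre of its underside.
Mind the look-alikes: they are no part of the job. Several things have the shape of the stand; the one meant has the colours described above.

How it is judged (in metres and radians):
On the way, in this order (a step that is already met when the one before it is completed fails the run):
1. the platen is threaded on the rod: its bore is on the rod's axis, level, and its underside has come at least 20 mm below the rod's tip (z of platen_center in the frame of stand below 0.149 m and horizontal distance between platen_center and rod_tip below 0.004 m and angle between platen's own z axis and vertical below 0.06 rad), for 0.1 s.
2. the platen, level and down on the bed, is pressed on the stand with 10 to 23 N (its own weight included) for 0.6 s on end (z of platen_center in the frame of stand below 0.107 m and horizontal distance between platen_center and rod_tip below 0.004 m and angle between platen's own z axis and vertical below 0.06 rad and contact force between platen and stand between 10 and 23 N), for 0.6 s.
At the end, for the whole second after the job is handed in: The platen lies at rest on the bed, released: bore within 4 mm of the rod's axis, tilted less than 0.06 rad, its centre less than 107 mm above the bench, resting with its own weight (1.5 to 9 N) on the stand (z of platen_center in the frame of stand below 0.107 m and horizontal distance between platen_center and rod_tip below 0.004 m and angle between platen's own z axis and vertical below 0.06 rad and contact force between platen and stand between 1.5 and 9 N and contact force between the fingers and platen below 0.1 N and linear speed of platen below 0.01 m/s); the robot touches nothing.
It fails at once if the platen is pushed, jammed or dropped on the stand with more than 28 N (contact force between platen and stand above 28 N).
It fails at once if the arm or fingers strike or push the stand with more than 20 N (contact force between the arm and stand above 20 N).
It fails at once if the platen is tipped over (more than 0.6 rad) (angle between platen's own z axis and vertical above 0.6 rad).
It fails at once if the vial, desiccant box or mouse is moved by more than 20 mm, or the vial tipped (distance of any of vial, drybox, mouse from where it was at the start of the episode above 0.02 m or angle between vial's own z axis and vertical above 0.5 rad).
It also fails if it takes over 72 s, if anything falls off the work surface, if the arm or the gripper's body presses on something with over 40 N, if the wrist force passes 120 N, or if a joint passes its speed limit or range.

## Working session

There is one attempt and no reset: what is moved stays moved. The work goes in short steps, Python scripts to look and compute and a tool call to move; the robot and the scene stay as the last step left them, time stands still between calls to the robot, and variables do not carry over. Pictures are saved under pics/ and viewed, and the job is handed in when it is done.

Besides the shell and the picture viewer there is one more tool, called after "Call:" in YAML: its name, and indented under it one key for each argument. step_arm: Moves the arm, as the interface text tells. Its arguments: {"type":"object","properties":{"motion":{"type":"array"},"jaw":{"type":"number"}},"required":["motion"]}

```bash
ls; mkdir -p pics; python3 - <<'E'
from station import bot, cams
import cv2
print(bot.get_obs())
for n in ["scene","top","wrist"]:
    p=cams.camera_params(n); print(n,p)
    cv2.imwrite(f"pics/{n}0.png",cams.grab_frame(n)[:,:,::-1])
E
```

```text
pics
{'time': 0.0, 'joint_pos': array([-1.56739987e+00,  3.13469953e-01,  1.49843682e+00,  2.72094953e-05,
        1.33101268e+00, -2.23374391e-01]), 'joint_vel': array([ 0.00052791,  0.0003859 ,  0.00137612, -0.00163504, -0.00062381,
        0.00195362]), 'effort': array([ 6.47907746e-05, -4.02213836e+01, -2.52272844e+01,  6.94544613e-02,
        3.51651851e-02, -1.08601437e-04]), 'eef_pos': array([ 118.04244268, -511.38707653,  302.15090699]), 'orientation': array([-1.8140825 ,  1.56946926,  1.55427452]), 'contact_force': array([ 0.09573932, -0.12998414, -0.20913748]), 'torque': array([ 0.02508567, -0.02963272, -0.00291924]), 'finger_gap': 87.97716085614772}
scene {'vfov': 43.59525962354696, 'cx': 320.32266606162136, 'cy': 198.23549194323488, 'R': array([[ 0.81882231,  0.57404633,  0.00091128],
       [ 0.33664959, -0.47891147, -0.8107471 ],
       [-0.46496997,  0.6641646 , -0.58539586]]), 't': array([-421.81695507, -117.77116856, 1488.62028949])}
top {'vfov': 45.991532692967084, 'cx': 327.5739644333334, 'cy': 189.77899779216557, 'R': array([[ 0.02363373, -0.99971537, -0.00325894],
       [-0.98368668, -0.02267306, -0.17845575],
       [ 0.17833107,  0.00742335, -0.98394254]]), 't': array([ -85.12370816,  557.56092782, 1050.43191853])}
wrist {'vfov': 60.42775553727059, 'cx': 324.8311192946284, 'cy': 196.65814878979927, 'R': array([[ 0.22493386, -0.97437245, -0.00175886],
       [-0.9324066 , -0.21576941,  0.28993359],
       [-0.28288281, -0.06357591, -0.95704515]]), 't': array([-524.40018012,  -39.06471437,  390.59255836])}
```

View pics/scene0.png

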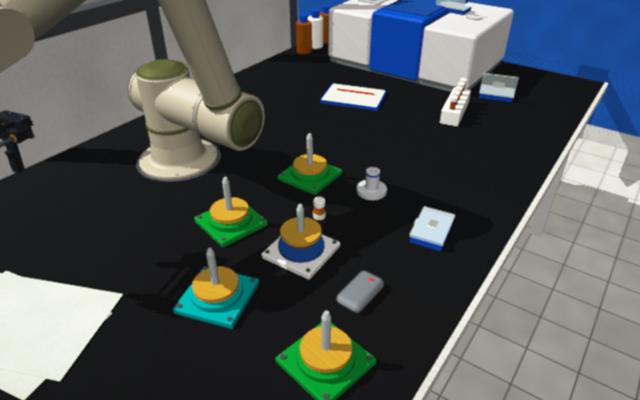

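View pics/top0.png

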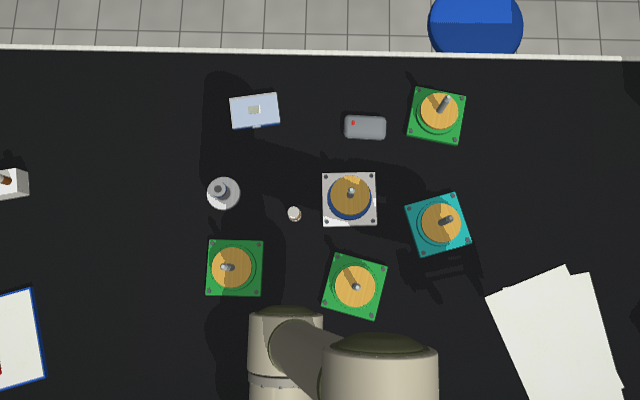

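View pics/wrist0.png

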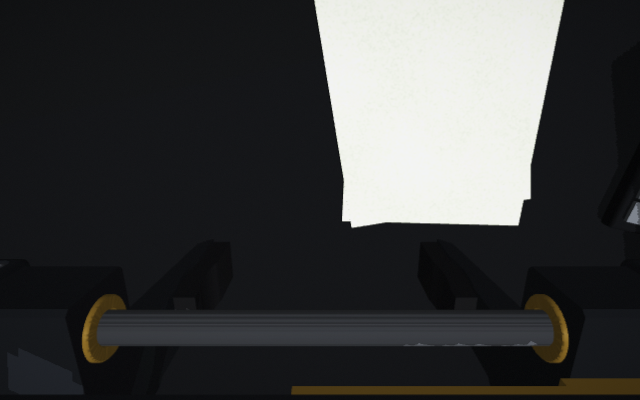

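The white-based stand with the blue collar is at top (350,198) and scene (302,240). The platen is at top (223,192) and scene (372,183). The vial is at top (294,214). The green and teal stands are look-alikes. Next I'll zoom in.

```bash
python3 - <<'E'
import cv2,numpy as np
t=cv2.imread("pics/top0.png");s=cv2.imread("pics/scene0.png")
a=cv2.resize(t[165:235,195:285],None,fx=4,fy=4,interpolation=cv2.INTER_CUBIC)
b=cv2.resize(t[165:235,310:400],None,fx=4,fy=4,interpolation=cv2.INTER_CUBIC)
c=cv2.resize(s[155:225,330:420],None,fx=4,fy=4,interpolation=cv2.INTER_CUBIC)
d=cv2.resize(s[200:270,257:347],None,fx=4,fy=4,interpolation=cv2.INTER_CUBIC)
cv2.imwrite("pics/z.png",np.vstack([np.hstack([a,b]),np.hstack([c,d])]))
E
```

```text
(no output)
```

View pics/z.png

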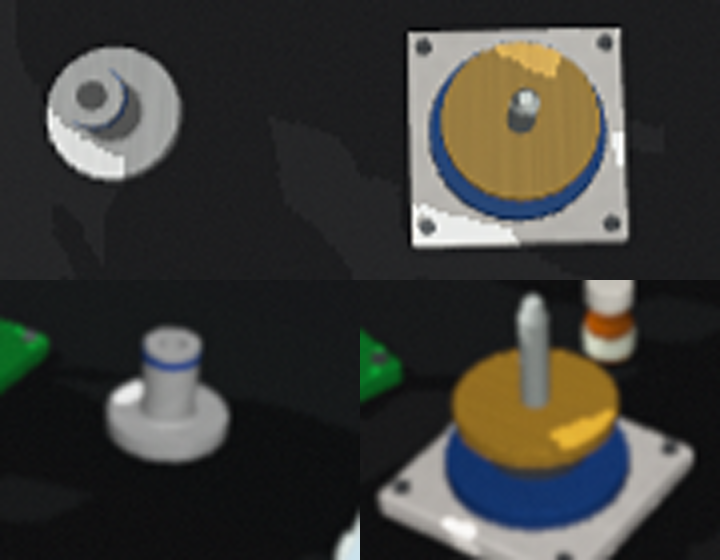

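```bash
cat > h.py <<'E'
import numpy as np, cv2
from station import bot, cams
def ray(cam,uv,P=None):
    p=P or cams.camera_params(cam); f=200/np.tan(np.radians(p['vfov']/2))
    d=np.array([(uv[0]-p['cx'])/f,(uv[1]-p['cy'])/f,1.])
    R=np.array(p['R']);return -R.T@p['t'], R.T@d
def onz(cam,uv,z,P=None):
    c,d=ray(cam,uv,P); return c+d*(z-c[2])/d[2]
def proj(cam,X,P=None):
    p=P or cams.camera_params(cam); f=200/np.tan(np.radians(p['vfov']/2))
    q=np.array(p['R'])@X+p['t']; return np.array([p['cx']+f*q[0]/q[2],p['cy']+f*q[1]/q[2]])
def tri(c1,u1,c2,u2):
    a,d=ray(c1,u1); b,e=ray(c2,u2); s=np.linalg.lstsq(np.c_[d,-e],b-a,rcond=None)[0]
    p,q=a+d*s[0],b+e*s[1]; return (p+q)/2,np.linalg.norm(p-q)
E
python3 - <<'E'
from h import *
np.set_printoptions(precision=1,suppress=True)
t=cv2.imread("pics/top0.png");s=cv2.imread("pics/scene0.png")
def blob(m,near):
    n,l,st,c=cv2.connectedComponentsWithStats(m.astype(np.uint8))
    i=1+np.argmin([np.hypot(*(c[k]-near)) + (0 if st[k,4]>20 else 1e3) for k in range(1,n)])
    return l==i,c[i],st[i]
def ell(m):
    c=max(cv2.findContours(m.astype(np.uint8),cv2.RETR_EXTERNAL,cv2.CHAIN_APPROX_NONE)[0],key=len)
    return cv2.fitEllipse(c),c
# platen top
g=t.max(2).astype(int)
m,c,st=blob(g>75,(223,192)); e,cc=ell(m); print("platen disc",e,st)
print(onz("top",e[0],9))
print("bore top",onz("top",(195+91.5/4-.4,165+95.5/4-.4),66))
hub=(330+172.5/4-.4,155+(342-280)/4-.4); print("scene hub top",onz("scene",hub,66))
print("tri hub",tri("top",(195+91.5/4-.4,165+95.5/4-.4),"scene",hub))
# stand base corners
cor=np.array([(407,31),(620,28),(629,241),(412,246)])/4.-.4+[310-90,165]
W=[onz("top",u,16) for u in cor]; print("corners",W,np.mean(W,0), [np.linalg.norm(W[i]-W[i-1]) for i in range(4)])
tip=((526-360)/4+310-.4,165+97/4-.4); tips=(257+(533-360)/4-.4,200+(295-280)/4-.4)
print("tip",onz("top",tip,136),onz("scene",tips,136),tri("top",tip,"scene",tips))
hsv=cv2.cvtColor(t,cv2.COLOR_BGR2HSV)
b=(hsv[...,0]>10)&(hsv[...,0]<28)&(hsv[...,1]>120)&(hsv[...,2]>60)
m,c,st=blob(b,(350,195)); e,cc=ell(cv2.convexHull(np.argwhere(m)[:,::-1].astype(np.int32)) is not None and m); print("bed",e)
hs=cv2.cvtColor(s,cv2.COLOR_BGR2HSV)
for z in (47,55,63,71): print(z,onz("top",e[0],z))
for nm,uv,z in [("vial",(294,213),52),("vialbase",(294,213),55)]: print(nm,onz("top",uv,z))
for nm,uv,z in [("tealrod",(446,219),136),("green1",(224,267),136),("green2",(355,287),136),("green3",(445,100),136),("box",(255,111),28),("mouse",(365,127),20)]: print(nm,onz("top",uv,z))
E
```

```text
platen disc ((222.8741455078125, 192.89938354492188), (32.202545166015625, 33.160587310791016), 50.22339630126953) [206 177  34  33 884]
[553.3 181.6   9. ]
bore top [553.7 181.4  66. ]
scene hub top [553.2 185.9  66. ]
tri hub (array([554.2, 181.6,  68.2]), np.float64(2.2908383378878336))
corners [array([608.2, -55.7,  16. ]), array([ 613. , -184.8,   16. ]), array([ 483.6, -190.9,   16. ]), array([477.6, -62.1,  16. ])] [ 545.6 -123.4   16. ] [np.float64(130.67528938917752), np.float64(129.12340748204386), np.float64(129.50486410932479), np.float64(128.90598158908568)]
tip [ 547.  -123.3  136. ] [ 543.3 -117.3  136. ] (array([ 546.7, -122.6,  140.5]), np.float64(1.2901780535517733))
bed ((349.7736511230469, 194.9884490966797), (38.05345916748047, 38.376319885253906), 84.0511703491211)
47 [ 548.8 -124.2   47. ]
55 [ 547.4 -123.9   55. ]
63 [ 546.  -123.6   63. ]
71 [ 544.7 -123.2   71. ]
vial [502.7   4.2  52. ]
vialbase [502.3   3.9  55. ]
tealrod [ 486.5 -325.7  136. ]
green1 [374.9 139.7 136. ]
green2 [ 340.5 -134.4  136. ]
green3 [ 752.8 -329.1  136. ]
box [756.  111.1  28. ]
mouse [ 723.8 -160.1   20. ]
```

```bash
cat >> h.py <<'E'
from scipy.spatial.transform import Rotation as Ro
np.set_printoptions(precision=3,suppress=True)
def pose():
    o=bot.get_obs(); return o,np.array(o['eef_pos']),Ro.from_euler('xyz',o['orientation'])
def target_R(yaw): # tool x down, tool y = jaw dir at world angle yaw
    y=np.array([np.cos(yaw),np.sin(yaw),0]);x=np.array([0,0,-1.]);return Ro.from_matrix(np.c_[x,y,np.cross(x,y)])
def plan(p,yaw,n=5,step=40.,turn=.11):
    o,q,R=pose();T=target_R(yaw);v=(T*R.inv()).as_rotvec();d=p-q
    N=max(n,int(np.ceil(np.linalg.norm(d)/step)),int(np.ceil(np.linalg.norm(v)/turn)))
    print('t',o['time'],'pos',q,'remaining',d,'rot',v,'F',o['contact_force'],'gap',o['finger_gap'],'rows',N)
    for i in range(N):
        Ri=Ro.from_rotvec(v*i/N)*R
        print(np.round(np.r_[Ri.inv().apply(d/N)/10, Ri.inv().apply(v/N)],3).tolist())
E
python3 - <<'E'
from h import *
o,q,R=pose();print(R.as_matrix())
p=cams.camera_params('wrist');C=-p['R'].T@p['t'];print('cam in tool',R.inv().apply(C-q), 'axes in tool',R.inv().as_matrix()@p['R'].T)
y=np.arctan2(R.as_matrix()[1,1],R.as_matrix()[0,1]);print('yaw',y)
plan(np.array([553.5,181.7,260]),y+1.7)
E
```

```text
[[-0.     0.225 -0.974]
 [ 0.001 -0.974 -0.225]
 [-1.    -0.001 -0.   ]]
cam in tool [-81.958   0.128 -75.907] axes in tool [[ 0.001 -0.29   0.957]
 [ 1.     0.    -0.001]
 [-0.     0.957  0.29 ]]
yaw -1.3440028953309437
t 0.15 pos [ 118.029 -511.435  302.321] remaining [435.471 693.135 -42.321] rot [-0.001 -0.001  1.7  ] F [-0.486  0.919 -0.175] gap 88.17647756891529 rows 21
[0.205, -2.75, -2.763, -0.081, -0.0, 0.0]
[0.204, -2.517, -2.976, -0.081, -0.0, 0.0]
[0.204, -2.268, -3.17, -0.081, -0.0, 0.0]
[0.204, -2.005, -3.343, -0.081, -0.0, 0.0]
[0.204, -1.728, -3.494, -0.081, -0.0, 0.0]
[0.204, -1.44, -3.622, -0.081, -0.0, 0.0]
[0.203, -1.142, -3.727, -0.081, -0.0, 0.0]
[0.203, -0.837, -3.807, -0.081, -0.0, 0.0]
[0.203, -0.526, -3.862, -0.081, -0.0, 0.0]
[0.203, -0.212, -3.892, -0.081, -0.0, 0.0]
[0.203, 0.103, -3.897, -0.081, -0.0, 0.0]
[0.203, 0.418, -3.875, -0.081, -0.0, 0.0]
[0.202, 0.73, -3.829, -0.081, -0.0, 0.0]
[0.202, 1.037, -3.757, -0.081, -0.0, 0.0]
[0.202, 1.338, -3.661, -0.081, -0.0, 0.0]
[0.202, 1.629, -3.541, -0.081, -0.0, 0.0]
[0.202, 1.91, -3.398, -0.081, -0.0, 0.0]
[0.202, 2.179, -3.232, -0.081, -0.0, 0.0]
[0.202, 2.433, -3.045, -0.081, -0.0, 0.0]
[0.202, 2.671, -2.839, -0.081, -0.0, 0.0]
[0.202, 2.892, -2.613, -0.081, -0.0, 0.0]
```

Call:
step_arm:
  motion:
    - [0,-2.75,-2.76,-0.08,0,0]
    - [0,-2.52,-2.98,-0.08,0,0]
    - [0,-2.27,-3.17,-0.08,0,0]
    - [0,-2.0,-3.34,-0.08,0,0]
    - [0,-1.73,-3.5,-0.08,0,0]
  jaw: 1

```text
time: 0.57
eef_pos: [221.2, -344.1, 299.6]
orientation: [-1.968, 1.567, 1.806]
contact_force: [0.8, -0.4, 0.4]
finger_gap: 88.0
```

Call:
step_arm:
  motion:
    - [0,-1.44,-3.62,-0.08,0,0]
    - [0,-1.14,-3.73,-0.08,0,0]
    - [0,-0.84,-3.8,-0.08,0,0]
    - [0,-0.53,-3.86,-0.08,0,0]
    - [0,-0.21,-3.9,-0.08,0,0]

```text
time: 0.98
eef_pos: [325.8, -169.0, 299.9]
orientation: [-2.53, 1.567, 1.662]
contact_force: [0.7, -0.4, 0.5]
finger_gap: 88.1
```

```bash
python3 -c "
from h import *
plan(np.array([553.5,181.7,260]),.356)"
```

```text
t 0.9833 pos [ 325.843 -169.012  299.921] remaining [227.657 350.712 -39.921] rot [-0.004 -0.002  0.876] F [ 0.667 -0.37   0.455] gap 88.06084885582477 rows 11
[0.375, 0.212, -3.794, -0.08, -0.0, 0.0]
[0.373, 0.513, -3.765, -0.08, -0.0, 0.0]
[0.372, 0.811, -3.713, -0.08, -0.0, 0.0]
[0.371, 1.104, -3.637, -0.08, -0.0, 0.0]
[0.37, 1.39, -3.537, -0.08, -0.0, 0.0]
[0.368, 1.667, -3.416, -0.08, -0.0, 0.0]
[0.367, 1.933, -3.272, -0.08, -0.0, 0.0]
[0.366, 2.187, -3.108, -0.08, -0.0, 0.0]
[0.365, 2.428, -2.924, -0.08, -0.0, 0.0]
[0.364, 2.653, -2.722, -0.08, -0.0, 0.0]
[0.364, 2.861, -2.503, -0.08, -0.0, 0.0]
```

Call:
step_arm:
  motion:
    - [0.37,0.21,-3.8,-0.08,0,0]
    - [0.37,0.51,-3.77,-0.08,0,0]
    - [0.37,0.81,-3.71,-0.08,0,0]
    - [0.37,1.1,-3.64,-0.08,0,0]
    - [0.37,1.39,-3.54,-0.08,0,0]

```text
time: 1.4
eef_pos: [430.6, 1.7, 282.5]
orientation: [2.234, 1.567, 0.564]
contact_force: [0.6, -1.1, 1.0]
finger_gap: 88.4
```

```bash
python3 -c "
from h import *
plan(np.array([553.5,181.7,260]),.356)"
```

```text
t 1.4 pos [430.645   1.723 282.454] remaining [122.855 179.977 -22.454] rot [-0.002  0.002  0.455] F [ 0.632 -1.054  1.024] gap 88.42896027310027 rows 6
[0.386, 1.739, -3.187, -0.076, -0.0, -0.001]
[0.384, 1.976, -3.046, -0.076, -0.0, -0.001]
[0.382, 2.201, -2.888, -0.076, -0.0, -0.001]
[0.38, 2.414, -2.713, -0.076, -0.0, -0.001]
[0.378, 2.613, -2.522, -0.076, -0.0, -0.001]
[0.376, 2.797, -2.317, -0.076, -0.0, -0.001]
```

Call:
step_arm:
  motion:
    - [0.39,1.74,-3.19,-0.08,0,0]
    - [0.39,1.98,-3.05,-0.08,0,0]
    - [0.38,2.2,-2.89,-0.08,0,0]
    - [0.38,2.4,-2.7,-0.08,0,0]
    - [0.2,1.3,-1.25,-0.04,0,0]

```text
time: 1.82
eef_pos: [523.7, 149.8, 263.2]
orientation: [2.166, 1.568, 0.881]
contact_force: [0.3, -0.2, -0.3]
finger_gap: 88.2
```

```bash
python3 -c "
from h import *
plan(np.array([553.5,181.7,260]),.356)
im=cams.grab_frame('wrist'); cv2.imwrite('pics/w1.png',im[:,:,::-1])
print(proj('wrist',np.array([553.5,181.7,66])))
"
```

```text
t 1.8167 pos [523.726 149.843 263.227] remaining [29.774 31.857 -3.227] rot [-0.002  0.002  0.07 ] F [ 0.288 -0.225 -0.277] gap 88.24364148539216 rows 5
[0.067, 0.751, -0.443, -0.014, -0.0, -0.0]
[0.066, 0.757, -0.433, -0.014, -0.0, -0.0]
[0.066, 0.763, -0.422, -0.014, -0.0, -0.0]
[0.065, 0.769, -0.411, -0.014, -0.0, -0.0]
[0.065, 0.775, -0.401, -0.014, -0.0, -0.0]
[367.864 161.422]
```

View pics/w1.png

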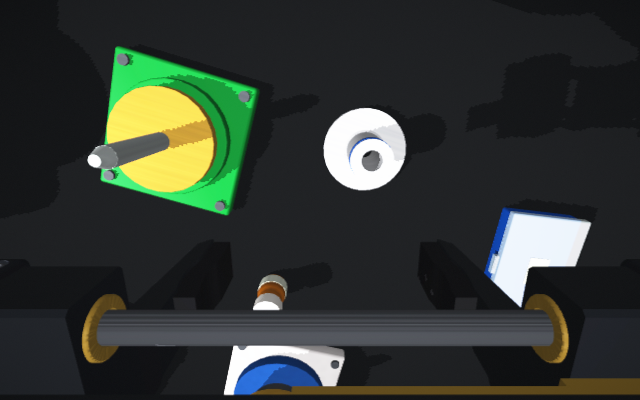

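```bash
cat >> h.py <<'E'
def darkbore(im,near,r=16,th=None):
    x,y=map(int,near);g=cv2.cvtColor(im,cv2.COLOR_RGB2GRAY)[y-r:y+r,x-r:x+r]
    return g,(x-r,y-r)
E
python3 - <<'E'
from h import *
im=cv2.imread('pics/w1.png')
cv2.imwrite('pics/w1z.png',cv2.resize(im[100:200,310:420],None,fx=6,fy=6,interpolation=cv2.INTER_CUBIC)[:600])
E
```

```text
(no output)
```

View pics/w1z.png

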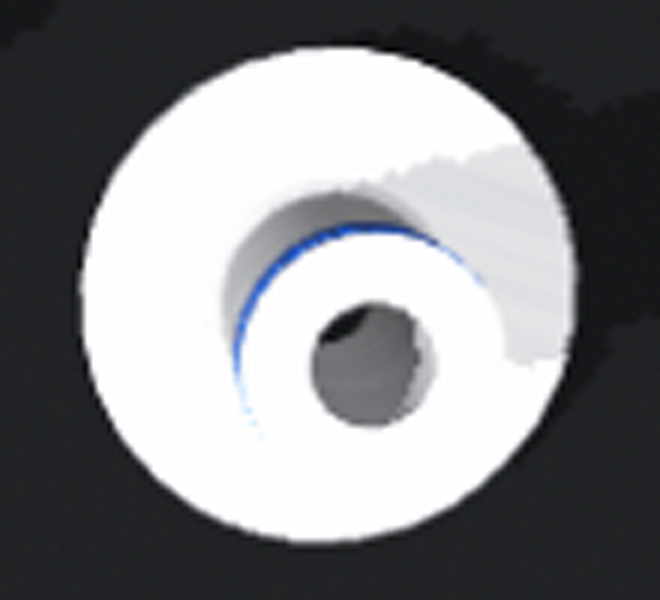

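```bash
python3 -c "
from h import *
print(onz('wrist',(371.8,160.4),66),onz('wrist',(364.4,148.6),10))
"
```

```text
[556.334 183.426  66.   ] [556.285 184.49   10.   ]
```

```bash
python3 -c "
from h import *
plan(np.array([555.5,183.3,175]),.356)"
```

```text
t 1.8667 pos [524.229 151.001 262.78 ] remaining [ 31.271  32.299 -87.78 ] rot [-0.003  0.001  0.068] F [-0.764  0.863 -1.994] gap 87.9564245835809 rows 5
[1.758, 0.779, -0.438, -0.014, -0.0, -0.0]
[1.758, 0.786, -0.428, -0.014, -0.0, -0.0]
[1.757, 0.793, -0.418, -0.014, -0.0, -0.0]
[1.757, 0.799, -0.408, -0.014, -0.0, -0.0]
[1.756, 0.805, -0.398, -0.014, -0.0, -0.0]
```

Call:
step_arm:
  motion:
    - [1.76,0.8,-0.4,-0.014,0,0]
    - [1.76,0.8,-0.4,-0.014,0,0]
    - [1.76,0.8,-0.4,-0.014,0,0]
    - [1.76,0.75,-0.4,-0.014,0,0]
    - [1.7,0.7,-0.4,-0.014,0,0]

```text
time: 2.28
eef_pos: [556.6, 184.7, 174.2]
orientation: [1.615, 1.564, 0.407]
contact_force: [0.6, -0.9, 0.1]
finger_gap: 88.1
```

Call:
step_arm:
  motion:
    - [0,0,0,0,0,0]
    - [0,0,0,0,0,0]
    - [0,0,0,0,0,0]
    - [0,0,0,0,0,0]
    - [0,0,0,0,0,0]

```text
time: 2.7
eef_pos: [555.6, 183.9, 173.0]
orientation: [2.14, 1.568, 0.931]
contact_force: [-0.5, 0.2, -0.1]
finger_gap: 87.9
```

```bash
python3 -c "
from h import *
import pickle
plan(np.array([554.7,182.2,99]),.356)
P=cams.camera_params('wrist')
im=cams.grab_frame('wrist'); cv2.imwrite('pics/w2.png',im[:,:,::-1])
pickle.dump(P,open('w2.pkl','wb'))
print(proj('wrist',np.array([554.7,182.2,66]),P))
"
```

```text
t 2.7 pos [555.556 183.884 172.964] remaining [ -0.856  -1.684 -73.964] rot [-0.002  0.001 -0.006] F [-0.466  0.203 -0.116] gap 87.94859408400816 rows 5
[1.479, -0.031, 0.027, 0.001, -0.0, -0.0]
[1.479, -0.03, 0.027, 0.001, -0.0, -0.0]
[1.479, -0.03, 0.027, 0.001, -0.0, -0.0]
[1.479, -0.029, 0.026, 0.001, -0.0, -0.0]
[1.479, -0.028, 0.026, 0.001, -0.0, -0.0]
[320.764 227.574]
```

View pics/w2.png

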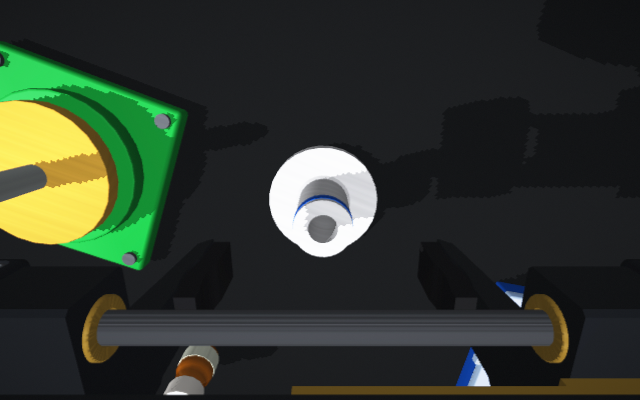

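Call:
step_arm:
  motion:
    - [1.5,-0.02,0.03,0,0,0]
    - [1.5,-0.02,0.03,0,0,0]
    - [1.5,-0.02,0.03,0,0,0]
    - [1.5,-0.02,0.03,0,0,0]
    - [1.3,-0.02,0.03,0,0,0]

```text
time: 3.17
eef_pos: [558.1, 181.7, 104.8]
orientation: [1.43, 1.555, 0.219]
contact_force: [0.2, 0.1, -0.9]
finger_gap: 88.4
```

Call:
step_arm:
  motion:
    - [0,0,0,0,0,0]
    - [0,0,0,0,0,0]
    - [0,0,0,0,0,0]
    - [0,0,0,0,0,0]
    - [0,0,0,0,0,0]

```text
time: 3.58
eef_pos: [558.4, 181.3, 106.6]
orientation: [1.418, 1.554, 0.206]
contact_force: [-0.0, -0.2, -0.1]
finger_gap: 87.8
```

```bash
python3 -c "
from h import *
plan(np.array([555.2,182.0,99]),.356)
for n in ['wrist','scene']:
  im=cams.grab_frame(n); cv2.imwrite('pics/%s3.png'%n,im[:,:,::-1])
"
```

```text
t 3.5833 pos [558.373 181.266 106.639] remaining [-3.173  0.734 -7.639] rot [-0.003  0.017 -0.003] F [-0.033 -0.224 -0.15 ] gap 87.7685751906156 rows 5
[0.152, -0.057, -0.036, 0.001, 0.001, -0.003]
[0.152, -0.056, -0.036, 0.001, 0.001, -0.003]
[0.152, -0.056, -0.036, 0.001, 0.001, -0.003]
[0.152, -0.055, -0.036, 0.001, 0.001, -0.003]
[0.153, -0.055, -0.036, 0.001, 0.001, -0.003]
```

View pics/wrist3.png

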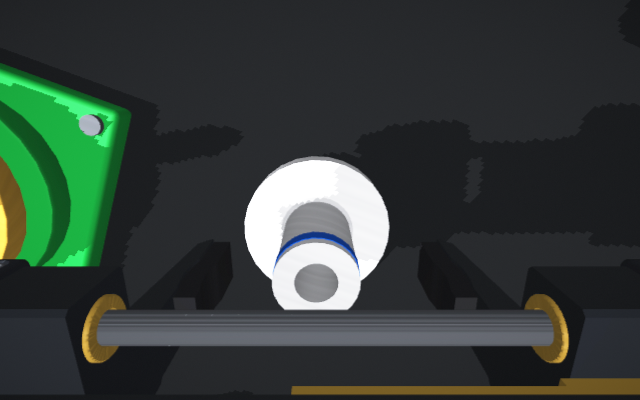

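Call:
step_arm:
  motion:
    - [0.2,-0.06,-0.02,0,0.001,-0.004]
    - [0.2,-0.06,-0.02,0,0.001,-0.004]
    - [0.15,-0.06,-0.02,0,0.001,-0.004]
    - [0.15,-0.06,-0.02,0,0.001,-0.004]
    - [0.1,-0.06,-0.02,0,0.001,-0.004]

```text
time: 4.1
eef_pos: [555.2, 181.3, 98.5]
orientation: [-2.158, 1.566, 2.913]
contact_force: [-1.2, -1.0, 1.2]
finger_gap: 88.4
```

```bash
python3 -c "
from h import *
plan(np.array([555.2,182.0,99]),.356)
"
```

```text
t 4.1 pos [555.218 181.277  98.542] remaining [-0.018  0.723  0.458] rot [-0.001 -0.005 -0.003] F [-1.163 -0.982  1.207] gap 88.44695937202444 rows 5
[-0.009, 0.005, -0.014, 0.001, -0.001, 0.001]
[-0.009, 0.005, -0.014, 0.001, -0.001, 0.001]
[-0.009, 0.005, -0.014, 0.001, -0.001, 0.001]
[-0.009, 0.005, -0.014, 0.001, -0.001, 0.001]
[-0.009, 0.005, -0.014, 0.001, -0.001, 0.001]
```

Pose is good, so I'll close on the hub.

Call:
step_arm:
  motion:
    - [0,0,0,0,-0.002,0.002]
    - [0,0,0,0,0,0.001]
    - [0,0,0,0,0,0]
    - [0,0,0,0,0,0]
    - [0,0,0,0,0,0]
  jaw: 0

```text
time: 4.52
eef_pos: [555.0, 181.3, 98.0]
orientation: [-1.921, 1.569, -3.133]
contact_force: [-0.3, 0.2, 1.0]
finger_gap: 56.8
```

Call:
step_arm:
  motion:
    - [0,0,0,0,0,0]
    - [0,0,0,0,0,0]
    - [0,0,0,0,0,0]
    - [0,0,0,0,0,0]
    - [0,0,0,0,0,0]

```text
time: 4.93
eef_pos: [555.1, 181.3, 98.2]
orientation: [-2.013, 1.569, 3.059]
contact_force: [0.9, -0.4, -0.5]
finger_gap: 35.8
```

```bash
python3 -c "
from h import *
plan(np.array([555.2,182.0,99]),.356)
im=cams.grab_frame('wrist'); cv2.imwrite('pics/w4.png',im[:,:,::-1])
"
```

```text
t 4.9333 pos [555.12  181.277  98.156] remaining [0.08  0.723 0.844] rot [-0.    -0.001 -0.003] F [ 0.874 -0.35  -0.503] gap 35.813785486122946 rows 5
[-0.017, 0.007, -0.013, 0.001, -0.0, 0.0]
[-0.017, 0.007, -0.013, 0.001, -0.0, 0.0]
[-0.017, 0.007, -0.013, 0.001, -0.0, 0.0]
[-0.017, 0.007, -0.013, 0.001, -0.0, 0.0]
[-0.017, 0.007, -0.013, 0.001, -0.0, 0.0]
```

View pics/w4.png

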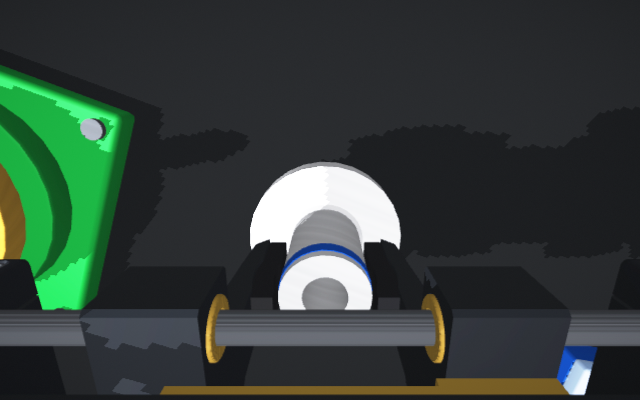

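```bash
python3 - <<'E'
from h import *
im=cv2.imread('pics/w4.png')
cv2.imwrite('pics/w4z.png',cv2.resize(im[230:320,265:385],None,fx=6,fy=6,interpolation=cv2.INTER_CUBIC))
o,q,R=pose();P=cams.camera_params('wrist')
for z in (0,3,-3):
  print(z,proj('wrist',q+R.apply([q[2]-66,0,z]),P))
E
```

```text
0 [322.908 298.067]
3 [322.92  304.868]
-3 [322.896 291.175]
```

View pics/w4z.png

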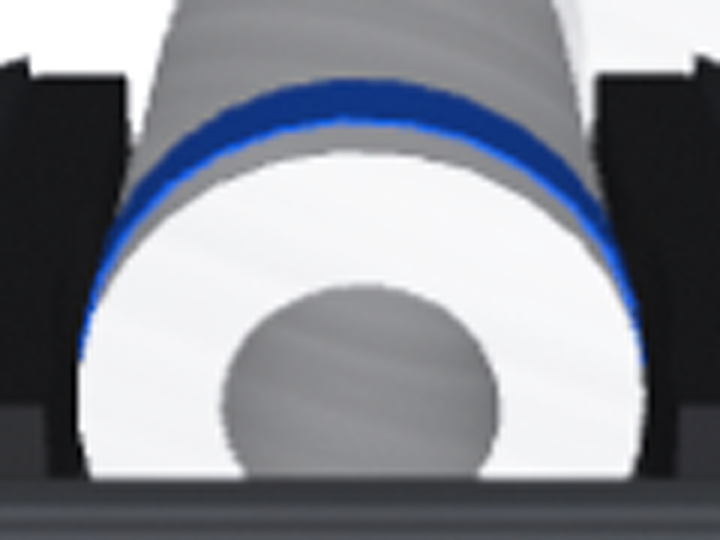

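Call:
step_arm:
  motion:
    - [-0.5,0,0,0,0,0]
    - [-1.5,0,0,0,0,0]
    - [-2.5,0,0,0,0,0]
    - [-3,0,0,0,0,0]
    - [-3,0,0,0,0,0]

```text
time: 5.4
eef_pos: [551.5, 180.7, 198.4]
orientation: [-1.824, 1.549, -3.036]
contact_force: [0.4, 0.3, -4.0]
finger_gap: 35.7
```

Call:
step_arm:
  motion:
    - [-2.5,0,0,0,0,0]
    - [-2,0,0,0,0,0]
    - [-1.5,0,0,0,0,0]
    - [-0.5,0,0,0,0,0]
    - [0,0,0,0,0,0]

```text
time: 5.82
eef_pos: [552.4, 180.9, 271.9]
orientation: [-1.827, 1.553, -3.038]
contact_force: [-0.7, -0.4, -5.2]
finger_gap: 35.8
```

```bash
python3 -c "
from h import *
plan(np.array([571,-189.0,272]),.356,step=25)
im=cams.grab_frame('wrist'); cv2.imwrite('pics/w5.png',im[:,:,::-1])
"
```

```text
t 5.8167 pos [552.39  180.879 271.889] remaining [  18.61  -369.879    0.111] rot [ 0.002 -0.017 -0.003] F [-0.681 -0.376 -5.187] gap 35.84485671992221 rows 15
[0.002, -0.751, 2.352, 0.0, -0.0, 0.001]
[0.001, -0.75, 2.352, 0.0, -0.0, 0.001]
[0.001, -0.75, 2.352, 0.0, -0.0, 0.001]
[0.001, -0.749, 2.353, 0.0, -0.0, 0.001]
[0.001, -0.749, 2.353, 0.0, -0.0, 0.001]
[0.001, -0.748, 2.353, 0.0, -0.0, 0.001]
[0.001, -0.748, 2.353, 0.0, -0.0, 0.001]
[0.0, -0.747, 2.353, 0.0, -0.0, 0.001]
[0.0, -0.747, 2.353, 0.0, -0.0, 0.001]
[0.0, -0.746, 2.354, 0.0, -0.0, 0.001]
[0.0, -0.746, 2.354, 0.0, -0.0, 0.001]
[-0.0, -0.745, 2.354, 0.0, -0.0, 0.001]
[-0.0, -0.745, 2.354, 0.0, -0.0, 0.001]
[-0.0, -0.744, 2.354, 0.0, -0.0, 0.001]
[-0.001, -0.744, 2.354, 0.0, -0.0, 0.001]
```

View pics/w5.png

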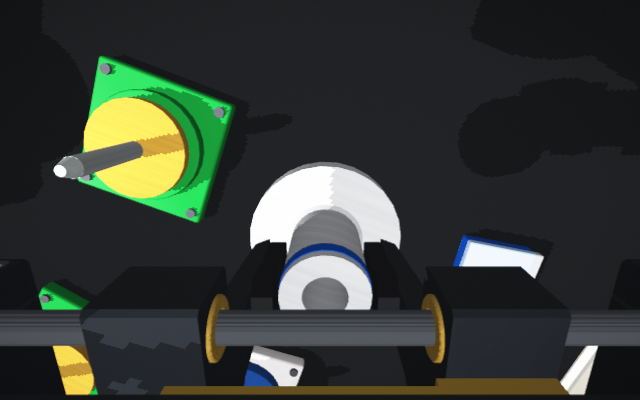

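Call:
step_arm:
  motion:
    - [0,-0.75,2.35,0,0,0.003]
    - [0,-0.75,2.35,0,0,0.003]
    - [0,-0.75,2.35,0,0,0.003]
    - [0,-0.75,2.35,0,0,0.003]
    - [0,-0.75,2.35,0,0,0.003]

```text
time: 6.28
eef_pos: [556.0, 57.8, 263.0]
orientation: [-2.241, 1.553, 2.838]
contact_force: [-0.4, 0.4, -4.3]
finger_gap: 36.0
```

Call:
step_arm:
  motion:
    - [0,-0.75,2.35,0,0,0]
    - [0,-0.75,2.35,0,0,0]
    - [0,-0.75,2.35,0,0,0]
    - [0,-0.75,2.35,0,0,0]
    - [0,-0.75,2.35,0,0,0]

```text
time: 6.7
eef_pos: [560.3, -71.0, 253.2]
orientation: [-2.219, 1.538, 2.86]
contact_force: [0.4, 0.5, -3.7]
finger_gap: 35.9
```

```bash
python3 -c "
from h import *
plan(np.array([571,-189.0,272]),.356,step=25)
"
```

```text
t 6.7 pos [560.259 -71.016 253.223] remaining [  10.741 -117.984   18.777] rot [-0.009 -0.031 -0.011] F [ 0.375  0.481 -3.733] gap 35.856116586210945 rows 5
[-0.403, -0.656, 2.272, 0.002, -0.004, 0.005]
[-0.398, -0.649, 2.275, 0.002, -0.004, 0.005]
[-0.392, -0.642, 2.278, 0.002, -0.004, 0.005]
[-0.387, -0.635, 2.281, 0.002, -0.004, 0.005]
[-0.381, -0.628, 2.284, 0.002, -0.004, 0.005]
```

Call:
step_arm:
  motion:
    - [-1.0,-0.5,1.5,0,-0.006,0.01]
    - [-0.8,-0.65,2.28,0,-0.004,0.006]
    - [-0.5,-0.65,2.28,0,-0.004,0.005]
    - [-0.5,-0.65,2.28,0,-0.004,0.005]
    - [-0.5,-0.65,2.28,0,-0.004,0.005]

```text
time: 7.12
eef_pos: [567.3, -186.8, 275.7]
orientation: [-2.535, 1.559, 2.543]
contact_force: [-0.1, -0.1, -5.1]
finger_gap: 35.9
```

Call:
step_arm:
  motion:
    - [-0.2,-0.15,0.8,0,0,0]
    - [0,0,0,0,0,0]
    - [0,0,0,0,0,0]
    - [0,0,0,0,0,0]
    - [0,0,0,0,0,0]

```text
time: 7.53
eef_pos: [567.6, -196.8, 271.8]
orientation: [-2.494, 1.549, 2.58]
contact_force: [-0.8, 0.5, -4.2]
finger_gap: 36.2
```

```bash
python3 -c "
from h import *
import pickle
plan(np.array([571,-189.0,272]),.356,step=25)
P=cams.camera_params('wrist');pickle.dump((P,pose()[1]),open('w6.pkl','wb'))
im=cams.grab_frame('wrist'); cv2.imwrite('pics/w6.png',im[:,:,::-1])
print(proj('wrist',np.array([547.5,-123.4,136]),P))
"
```

```text
t 7.5333 pos [ 567.611 -196.755  271.804] remaining [3.389 7.755 0.196] rot [-0.012 -0.018 -0.006] F [-0.797  0.53  -4.232] gap 36.17572403807597 rows 5
[-0.003, 0.118, -0.121, 0.001, -0.003, 0.003]
[-0.003, 0.118, -0.121, 0.001, -0.003, 0.003]
[-0.004, 0.118, -0.121, 0.001, -0.003, 0.003]
[-0.004, 0.118, -0.121, 0.001, -0.003, 0.003]
[-0.004, 0.118, -0.122, 0.001, -0.003, 0.003]
[338.096  95.243]
```

View pics/w6.png

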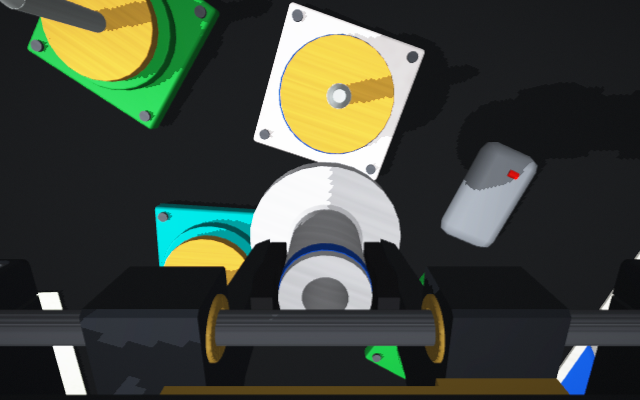

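```bash
python3 - <<'E'
from h import *
import pickle
P,q=pickle.load(open('w6.pkl','rb'))
im=cv2.imread('pics/w6.png')
z=cv2.resize(im[30:160,270:400],None,fx=4,fy=4,interpolation=cv2.INTER_CUBIC)
z2=cv2.resize(im[80:112,324:356],None,fx=16,fy=16,interpolation=cv2.INTER_CUBIC)
cv2.imwrite('pics/w6z.png',cv2.resize(z2,None,fx=1,fy=1))
g=cv2.cvtColor(im,cv2.COLOR_BGR2HSV)
m=((g[...,0]>10)&(g[...,0]<32)&(g[...,1]>100)).astype(np.uint8); m[170:]=0;m[:,:265]=0
c=max(cv2.findContours(m,cv2.RETR_EXTERNAL,cv2.CHAIN_APPROX_NONE)[0],key=len);e=cv2.fitEllipse(c);print('bed',e)
for zz in (47,60,71): print(zz,onz('wrist',e[0],zz,P))
f=200/np.tan(np.radians(P['vfov']/2)); print('depth from size',f*92/max(e[1]),'cam z',(-P['R'].T@P['t']))
E
```

```text
bed ((336.8971252441406, 93.487060546875), (112.47305297851562, 117.44667053222656), 3.879258871078491)
47 [ 547.834 -120.854   47.   ]
60 [ 547.63  -121.124   60.   ]
71 [ 547.458 -121.352   71.   ]
depth from size 269.0306932823721 cam z [ 543.012 -127.25   355.051]
```

View pics/w6z.png

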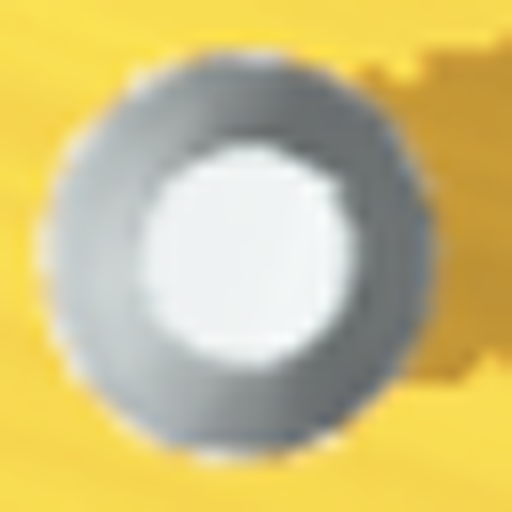

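```bash
python3 - <<'E'
from h import *
import pickle
P,q=pickle.load(open('w6.pkl','rb'))
X=onz('wrist',(339.0,95.4),136,P);print(X, X-.9*np.array([.937,.349,0]), X-.4*np.array([.35,-.94,0]))
plan(np.array([X[0],X[1],275]),.356,step=15)
E
```

```text
[ 548.05 -123.29  136.  ] [ 547.207 -123.604  136.   ] [ 547.91  -122.914  136.   ]
t 7.5833 pos [ 567.628 -196.583  271.818] remaining [-19.577  73.293   3.182] rot [-0.012 -0.018 -0.007] F [-0.547  0.052 -3.876] gap 35.938134374739256 rows 6
[-0.033, 0.128, -1.259, 0.001, -0.003, 0.002]
[-0.036, 0.126, -1.259, 0.001, -0.003, 0.002]
[-0.04, 0.125, -1.259, 0.001, -0.003, 0.002]
[-0.043, 0.124, -1.259, 0.001, -0.003, 0.002]
[-0.046, 0.122, -1.259, 0.001, -0.003, 0.002]
[-0.05, 0.121, -1.259, 0.001, -0.003, 0.002]
```

Call:
step_arm:
  motion:
    - [-0.3,0.15,-1.1,0.001,-0.005,0.006]
    - [-0.2,0.13,-1.3,0.001,-0.004,0.004]
    - [-0.2,0.13,-1.3,0.001,-0.004,0.004]
    - [-0.2,0.13,-1.3,0.001,-0.004,0.004]
    - [-0.2,0.13,-1.3,0.001,-0.004,0.004]

```text
time: 8.0
eef_pos: [550.4, -128.9, 283.5]
orientation: [1.21, 1.56, -0.003]
contact_force: [0.9, 0.5, -4.2]
finger_gap: 35.7
```

```bash
python3 -c "
from h import *
plan(np.array([547.5,-123.7,268]),.356)
"
```

```text
t 8.0 pos [ 550.386 -128.895  283.515] remaining [ -2.886   5.195 -15.515] rot [ 0.     0.011 -0.002] F [ 0.928  0.533 -4.184] gap 35.694646589943865 rows 5
[0.31, -0.021, -0.119, 0.0, 0.001, -0.002]
[0.31, -0.02, -0.119, 0.0, 0.001, -0.002]
[0.31, -0.02, -0.118, 0.0, 0.001, -0.002]
[0.31, -0.019, -0.118, 0.0, 0.001, -0.002]
[0.31, -0.018, -0.118, 0.0, 0.001, -0.002]
```

Call:
step_arm:
  motion:
    - [0.5,-0.03,-0.14,0,0.001,-0.003]
    - [0.6,-0.02,-0.12,0,0.001,-0.002]
    - [0.6,-0.02,-0.12,0,0.001,-0.002]
    - [0.6,-0.02,-0.12,0,0.001,-0.002]
    - [0.5,-0.02,-0.1,0,0.001,-0.002]

```text
time: 8.42
eef_pos: [546.8, -119.7, 255.0]
orientation: [0.848, 1.569, -0.36]
contact_force: [-0.1, 0.0, -3.9]
finger_gap: 35.7
```

Call:
step_arm:
  motion:
    - [0,0,0,0,0,0]
    - [0,0,0,0,0,0]
    - [0,0,0,0,0,0]
    - [0,0,0,0,0,0]
    - [0,0,0,0,0,0]

```text
time: 8.83
eef_pos: [546.6, -120.9, 252.6]
orientation: [-2.266, 1.569, 2.806]
contact_force: [0.2, 0.5, -3.8]
finger_gap: 36.0
```

```bash
python3 -c "
from h import *
plan(np.array([547.5,-123.7,245]),.356)
for n in ['scene','top','wrist']:
  im=cams.grab_frame(n); cv2.imwrite('pics/%s7.png'%n,im[:,:,::-1])
s=cv2.imread('pics/scene7.png')
cv2.imwrite('pics/s7z.png',cv2.resize(s[100:260,230:390],None,fx=3.7,fy=3.7,interpolation=cv2.INTER_CUBIC))
"
```

```text
t 8.8333 pos [ 546.594 -120.933  252.585] remaining [ 0.906 -2.767 -7.585] rot [-0.001 -0.002 -0.004] F [ 0.157  0.528 -3.776] gap 35.95511585943359 rows 5
[0.152, -0.002, 0.058, 0.001, -0.0, 0.0]
[0.152, -0.002, 0.058, 0.001, -0.0, 0.0]
[0.152, -0.002, 0.058, 0.001, -0.0, 0.0]
[0.152, -0.002, 0.058, 0.001, -0.0, 0.0]
[0.152, -0.002, 0.058, 0.001, -0.0, 0.0]
```

View pics/s7z.png

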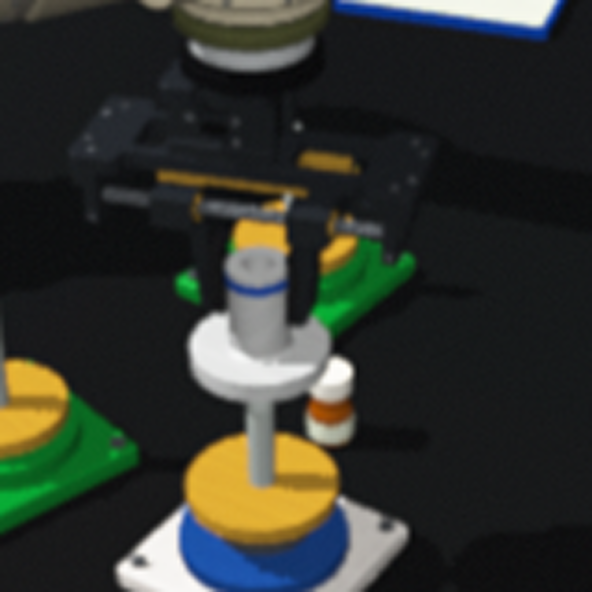

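View pics/wrist7.png

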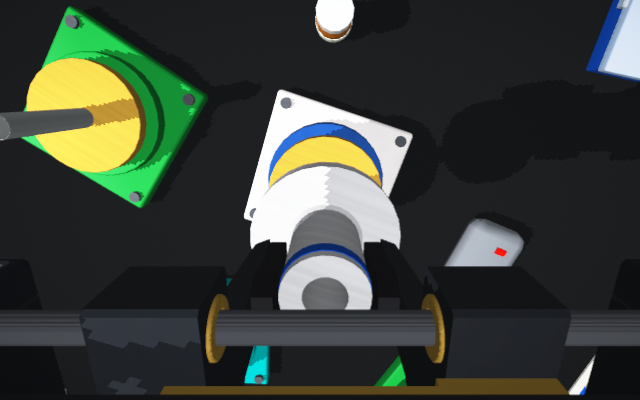

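Call:
step_arm:
  motion:
    - [0.2,0,0.08,0,0,0]
    - [0.2,0,0.07,0,0,0]
    - [0.2,0,0.06,0,0,0]
    - [0.1,0,0.06,0,0,0]
    - [0,0,0.02,0,0,0]

```text
time: 9.4
eef_pos: [547.7, -123.8, 245.1]
orientation: [-2.242, 1.569, 2.831]
contact_force: [0.6, 0.1, -4.4]
finger_gap: 36.0
```

```bash
python3 -c "
from h import *
plan(np.array([547.5,-123.7,228]),.356)
"
```

```text
t 9.4 pos [ 547.728 -123.789  245.141] remaining [ -0.228   0.089 -17.141] rot [-0.    -0.001 -0.004] F [ 0.588  0.137 -4.389] gap 35.98275650677065 rows 5
[0.343, -0.003, -0.003, 0.001, -0.0, 0.0]
[0.343, -0.003, -0.003, 0.001, -0.0, 0.0]
[0.343, -0.003, -0.003, 0.001, -0.0, 0.0]
[0.343, -0.003, -0.003, 0.001, -0.0, 0.0]
[0.343, -0.004, -0.003, 0.001, -0.0, 0.0]
```

Call:
step_arm:
  motion:
    - [0.3,0,0,0,0,0]
    - [0.3,0,0,0,0,0]
    - [0.3,0,0,0,0,0]
    - [0.3,0,0,0,0,0]
    - [0.2,0,0,0,0,0]

```text
time: 9.82
eef_pos: [547.8, -123.9, 229.9]
orientation: [-2.246, 1.57, 2.827]
contact_force: [-0.0, -0.4, -4.7]
finger_gap: 35.8
```

```bash
python3 -c "
from h import *
plan(np.array([547.5,-123.7,220]),.356)
print(pose()[0]['torque'])
"
```

```text
t 9.8167 pos [ 547.758 -123.859  229.876] remaining [-0.258  0.159 -9.876] rot [-0.    -0.001 -0.004] F [-0.035 -0.432 -4.706] gap 35.831339881183006 rows 5
[0.198, -0.004, -0.005, 0.001, -0.0, 0.0]
[0.198, -0.004, -0.005, 0.001, -0.0, 0.0]
[0.198, -0.004, -0.005, 0.001, -0.0, 0.0]
[0.198, -0.004, -0.005, 0.001, -0.0, 0.0]
[0.198, -0.004, -0.005, 0.001, -0.0, 0.0]
[-0.017 -0.13  -0.042]
```

Call:
step_arm:
  motion:
    - [0.1,-0.01,0,0,0,0]
    - [0.1,-0.01,0,0,0,0]
    - [0.1,0,0,0,0,0]
    - [0.1,0,0,0,0,0]
    - [0.1,0,0,0,0,0]

```text
time: 10.23
eef_pos: [547.5, -123.9, 224.0]
orientation: [-2.28, 1.569, 2.793]
contact_force: [0.3, 0.1, -5.0]
finger_gap: 35.7
```

Call:
step_arm:
  motion:
    - [0.1,0,0,0,0,0]
    - [0.1,0,0,0,0,0]
    - [0.1,0,0,0,0,0]
    - [0.1,0,0,0,0,0]
    - [0.1,0,0,0,0,0]

```text
time: 10.65
eef_pos: [547.6, -123.9, 218.7]
orientation: [-2.22, 1.57, 2.853]
contact_force: [-0.3, 0.9, -4.4]
finger_gap: 35.6
```

```bash
python3 -c "
from h import *
plan(np.array([547.5,-123.7,210]),.356)
print(pose()[0]['torque'])
"
```

```text
t 10.65 pos [ 547.574 -123.904  218.688] remaining [-0.074  0.204 -8.688] rot [-0.    -0.001 -0.004] F [-0.277  0.853 -4.405] gap 35.55425377557605 rows 5
[0.174, 0.0, -0.004, 0.001, -0.0, 0.0]
[0.174, 0.0, -0.004, 0.001, -0.0, 0.0]
[0.174, 0.0, -0.004, 0.001, -0.0, 0.0]
[0.174, 0.0, -0.004, 0.001, -0.0, 0.0]
[0.174, 0.0, -0.004, 0.001, -0.0, 0.0]
[-0.067 -0.143  0.029]
```

Call:
step_arm:
  motion:
    - [0.2,0,0,0,0,0]
    - [0.2,0,0,0,0,0]
    - [0.2,0,0,0,0,0]
    - [0.2,0,0,0,0,0]
    - [0.2,0,0,0,0,0]

```text
time: 11.07
eef_pos: [547.6, -123.9, 207.8]
orientation: [-2.204, 1.57, 2.869]
contact_force: [-0.4, -1.0, -4.3]
finger_gap: 35.7
```

Call:
step_arm:
  motion:
    - [0.2,0,0,0,0,0]
    - [0.2,0,0,0,0,0]
    - [0.2,0,0,0,0,0]
    - [0.2,0,0,0,0,0]
    - [0.2,0,0,0,0,0]

```text
time: 11.48
eef_pos: [547.6, -123.9, 196.6]
orientation: [-2.226, 1.57, 2.846]
contact_force: [0.6, -0.5, -4.6]
finger_gap: 35.5
```

```bash
python3 -c "
from h import *
plan(np.array([547.5,-123.7,178]),.356)
print(pose()[0]['torque'])
im=cams.grab_frame('scene'); cv2.imwrite('pics/s8z.png',cv2.resize(im[100:260,230:390,::-1],None,fx=3.7,fy=3.7,interpolation=cv2.INTER_CUBIC))
"
```

```text
t 11.4833 pos [ 547.587 -123.905  196.565] remaining [ -0.087   0.205 -18.565] rot [-0.    -0.001 -0.004] F [ 0.551 -0.512 -4.581] gap 35.48972346633119 rows 5
[0.371, 0.0, -0.004, 0.001, -0.0, 0.0]
[0.371, 0.0, -0.004, 0.001, -0.0, 0.0]
[0.371, -0.0, -0.004, 0.001, -0.0, 0.0]
[0.371, -0.0, -0.004, 0.001, -0.0, 0.0]
[0.371, -0.0, -0.004, 0.001, -0.0, 0.0]
[-0.046 -0.081  0.018]
```

View pics/s8z.png

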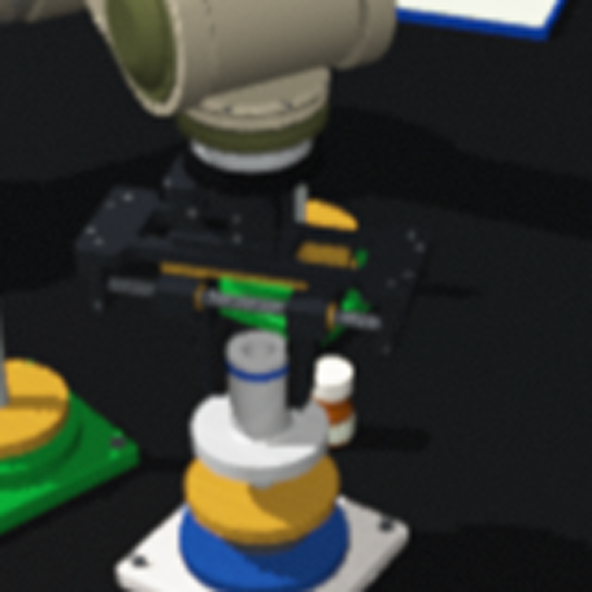

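Call:
step_arm:
  motion:
    - [0.2,0,0,0,0,0]
    - [0.2,0,0,0,0,0]
    - [0.2,0,0,0,0,0]
    - [0.2,0,0,0,0,0]
    - [0.2,0,0,0,0,0]

```text
time: 11.95
eef_pos: [547.6, -123.9, 185.4]
orientation: [-2.25, 1.57, 2.823]
contact_force: [0.3, 0.6, -4.4]
finger_gap: 35.9
```

Call:
step_arm:
  motion:
    - [0.2,0,0,0,0,0]
    - [0.15,0,0,0,0,0]
    - [0.1,0,0,0,0,0]
    - [0.1,0,0,0,0,0]
    - [0.1,0,0,0,0,0]

```text
time: 12.37
eef_pos: [547.5, -123.9, 177.9]
orientation: [-2.277, 1.569, 2.796]
contact_force: [-0.1, 0.5, -4.3]
finger_gap: 35.7
```

Call:
step_arm:
  motion:
    - [0.1,0,0,0,0,0]
    - [0.1,0,0,0,0,0]
    - [0.1,0,0,0,0,0]
    - [0.1,0,0,0,0,0]
    - [0.1,0,0,0,0,0]

```text
time: 12.78
eef_pos: [547.6, -123.9, 172.6]
orientation: [-2.249, 1.57, 2.824]
contact_force: [-0.4, 0.5, -4.8]
finger_gap: 35.9
```

Call:
step_arm:
  motion:
    - [0.08,0,0,0,0,0]
    - [0.08,0,0,0,0,0]
    - [0.08,0,0,0,0,0]
    - [0.08,0,0,0,0,0]
    - [0.08,0,0,0,0,0]

```text
time: 13.2
eef_pos: [547.6, -123.9, 168.1]
orientation: [-2.214, 1.57, 2.859]
contact_force: [-0.0, 0.4, -3.8]
finger_gap: 35.8
```

```bash
python3 -c "
from h import *
plan(np.array([547.5,-123.7,165]),.356)
print(pose()[0]['torque'])
"
```

```text
t 13.2 pos [ 547.578 -123.9    168.118] remaining [-0.078  0.2   -3.118] rot [-0.    -0.001 -0.004] F [-0.048  0.4   -3.772] gap 35.75748948443059 rows 5
[0.062, 0.0, -0.004, 0.001, -0.0, 0.0]
[0.062, -0.0, -0.004, 0.001, -0.0, 0.0]
[0.062, -0.0, -0.004, 0.001, -0.0, 0.0]
[0.062, -0.0, -0.004, 0.001, -0.0, 0.0]
[0.062, -0.0, -0.004, 0.001, -0.0, 0.0]
[-0.011 -0.137  0.015]
```

Call:
step_arm:
  motion:
    - [0.08,0,0,0,0,0]
    - [0.08,0,0,0,0,0]
    - [0.08,0,0,0,0,0]
    - [0.08,0,0,0,0,0]
    - [0.08,0,0,0,0,0]

```text
time: 13.62
eef_pos: [547.7, -123.9, 164.4]
orientation: [-2.002, 1.57, 3.07]
contact_force: [-2.5, 0.9, 1.2]
finger_gap: 35.6
```

Call:
step_arm:
  motion:
    - [0.05,0,0,0,0,0]
    - [0.05,0,0,0,0,0]
    - [0.05,0,0,0,0,0]
    - [0.04,0,0,0,0,0]
    - [0.04,0,0,0,0,0]

```text
time: 14.03
eef_pos: [547.7, -123.9, 163.7]
orientation: [-0.451, 1.57, -1.661]
contact_force: [-4.5, 1.8, 3.9]
finger_gap: 35.8
```

```bash
python3 -c "
from h import *
plan(np.array([547.5,-123.7,162]),.356)
print(pose()[0]['torque'])
"
```

```text
t 14.0333 pos [ 547.655 -123.883  163.708] remaining [-0.155  0.183 -1.708] rot [ 0.001 -0.    -0.005] F [-4.487  1.834  3.907] gap 35.750202625226784 rows 5
[0.034, -0.002, -0.005, 0.001, 0.0, 0.0]
[0.034, -0.002, -0.005, 0.001, 0.0, 0.0]
[0.034, -0.002, -0.005, 0.001, 0.0, 0.0]
[0.034, -0.002, -0.005, 0.001, 0.0, 0.0]
[0.034, -0.002, -0.005, 0.001, 0.0, 0.0]
[ 0.15   0.536 -0.019]
```

Call:
step_arm:
  motion:
    - [0.06,-0.02,-0.02,0,0,0]
    - [0.06,-0.02,-0.02,0,0,0]
    - [0.07,-0.02,-0.02,0,0,0]
    - [0.07,-0.01,-0.01,0,0,0]
    - [0.07,-0.01,-0.01,0,0,0]

```text
time: 14.45
eef_pos: [547.4, -123.8, 162.4]
orientation: [0.592, 1.566, -0.618]
contact_force: [-4.1, 1.0, 7.9]
finger_gap: 35.7
```

```bash
python3 -c "
from h import *
plan(np.array([547.5,-123.7,162]),.356)
print(pose()[0]['torque'])
"
```

```text
t 14.45 pos [ 547.419 -123.814  162.447] remaining [ 0.081  0.114 -0.447] rot [ 0.003  0.004 -0.005] F [-4.13   1.011  7.899] gap 35.66608559463941 rows 5
[0.009, 0.002, -0.002, 0.001, 0.001, -0.0]
[0.009, 0.002, -0.002, 0.001, 0.001, -0.0]
[0.009, 0.002, -0.002, 0.001, 0.001, -0.0]
[0.009, 0.002, -0.002, 0.001, 0.001, -0.0]
[0.009, 0.002, -0.002, 0.001, 0.001, -0.0]
[0.172 0.738 0.004]
```

Call:
step_arm:
  motion:
    - [0.08,-0.03,-0.01,0,0,0]
    - [0.08,-0.03,-0.01,0,0,0]
    - [0.07,-0.03,-0.01,0,0,0]
    - [0.06,-0.02,0,0,0,0]
    - [0.06,-0.02,0,0,0,0]

```text
time: 14.87
eef_pos: [547.1, -123.8, 162.3]
orientation: [0.766, 1.562, -0.444]
contact_force: [-4.0, 2.3, 8.5]
finger_gap: 36.0
```

Call:
step_arm:
  motion:
    - [0.09,0,0,0,0.001,-0.001]
    - [0.09,0,0,0,0.001,-0.001]
    - [0.09,0,0,0,0.001,-0.001]
    - [0.08,0,0,0,0.001,-0.001]
    - [0.08,0,0,0,0.001,-0.001]

```text
time: 15.28
eef_pos: [547.5, -123.8, 161.8]
orientation: [0.583, 1.566, -0.626]
contact_force: [-4.7, 1.6, 10.4]
finger_gap: 35.7
```

```bash
python3 -c "
from h import *
plan(np.array([547.5,-123.7,162]),.356)
print(pose()[0]['torque'])
"
```

```text
t 15.2833 pos [ 547.45  -123.839  161.798] remaining [0.05  0.139 0.202] rot [ 0.003  0.004 -0.006] F [-4.69   1.575 10.358] gap 35.69483683547301 rows 5
[-0.004, 0.002, -0.002, 0.001, 0.001, -0.0]
[-0.004, 0.002, -0.002, 0.001, 0.001, -0.0]
[-0.004, 0.002, -0.002, 0.001, 0.001, -0.0]
[-0.004, 0.002, -0.002, 0.001, 0.001, -0.0]
[-0.004, 0.002, -0.002, 0.001, 0.001, -0.0]
[ 0.269  0.925 -0.108]
```

Call:
step_arm:
  motion:
    - [0.08,0,0,0,0,0]
    - [0.08,0,0,0,0,0]
    - [0.08,0,0,0,0,0]
    - [0.08,0,0,0,0,0]
    - [0.08,0,0,0,0,0]

```text
time: 15.7
eef_pos: [547.4, -123.8, 161.7]
orientation: [0.502, 1.565, -0.707]
contact_force: [-4.7, 2.3, 11.6]
finger_gap: 35.6
```

Call:
step_arm:
  motion:
    - [0.07,0,0,0,0,0]
    - [0.07,0,0,0,0,0]
    - [0.07,0,0,0,0,0]
    - [0.07,0,0,0,0,0]
    - [0.07,0,0,0,0,0]

```text
time: 16.12
eef_pos: [547.3, -123.7, 162.0]
orientation: [0.461, 1.563, -0.747]
contact_force: [-5.1, 1.7, 9.3]
finger_gap: 35.9
```

Call:
step_arm:
  motion:
    - [0.07,0,0,0,0,0]
    - [0.07,0,0,0,0,0]
    - [0.07,0,0,0,0,0]
    - [0.07,0,0,0,0,0]
    - [0.07,0,0,0,0,0]

```text
time: 16.53
eef_pos: [547.3, -123.6, 162.0]
orientation: [0.432, 1.562, -0.776]
contact_force: [-5.2, 2.5, 9.7]
finger_gap: 36.2
```

```bash
python3 -c "
from h import *
plan(np.array([547.5,-123.7,162]),.356)
im=cams.grab_frame('scene'); cv2.imwrite('pics/s9z.png',cv2.resize(im[100:260,230:390,::-1],None,fx=3.7,fy=3.7,interpolation=cv2.INTER_CUBIC))
"
```

```text
t 16.5333 pos [ 547.262 -123.642  162.002] remaining [ 0.238 -0.058 -0.002] rot [ 0.006  0.006 -0.007] F [-5.198  2.483  9.687] gap 36.22034969049656 rows 5
[0.0, 0.004, 0.003, 0.001, 0.002, -0.001]
[0.0, 0.004, 0.003, 0.001, 0.002, -0.001]
[0.0, 0.004, 0.003, 0.001, 0.002, -0.001]
[0.0, 0.004, 0.003, 0.001, 0.002, -0.001]
[0.0, 0.004, 0.003, 0.001, 0.002, -0.001]
```

View pics/s9z.png

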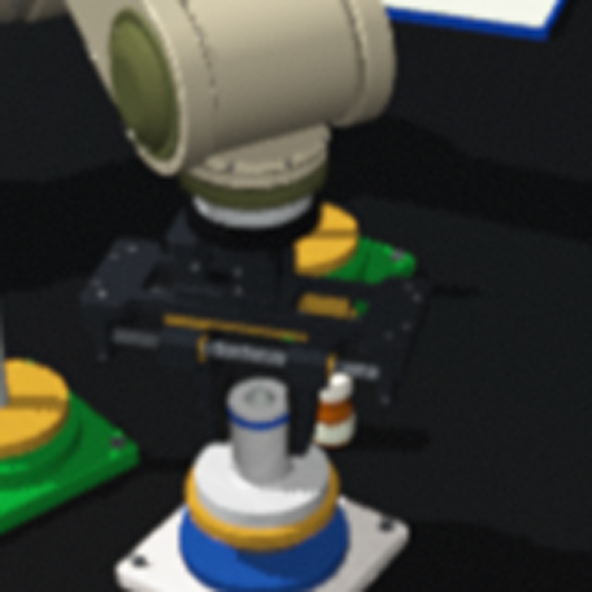

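Pressed at roughly 14–16 N for about 2 s: force reading plus weight, and the 4.3 mm spring travel agrees. Now I'll ease off to bare weight before opening.

Call:
step_arm:
  motion:
    - [-0.03,0.01,0,0,0.001,-0.001]
    - [-0.05,0.01,0,0,0.001,-0.001]
    - [-0.06,0,0,0,0.001,-0.001]
    - [-0.06,0,0,0,0.001,-0.001]
    - [-0.06,0,0,0,0.001,-0.001]

```text
time: 17.0
eef_pos: [547.5, -123.7, 165.2]
orientation: [-0.226, 1.567, -1.434]
contact_force: [0.1, 0.4, -1.2]
finger_gap: 35.7
```

```bash
python3 -c "
from h import *
plan(np.array([547.5,-123.7,165]),.356)
"
```

```text
t 17.0 pos [ 547.538 -123.682  165.207] remaining [-0.038 -0.018 -0.207] rot [ 0.004  0.    -0.006] F [ 0.05   0.442 -1.214] gap 35.72784175324494 rows 5
[0.004, -0.001, 0.0, 0.001, 0.001, 0.0]
[0.004, -0.001, 0.0, 0.001, 0.001, 0.0]
[0.004, -0.001, 0.0, 0.001, 0.001, 0.0]
[0.004, -0.001, 0.0, 0.001, 0.001, 0.0]
[0.004, -0.001, 0.0, 0.001, 0.001, 0.0]
```

Nearly bare weight with no side load, so I'll release.

Call:
step_arm:
  motion:
    - [0,0,0,0,0,0]
    - [0,0,0,0,0,0]
    - [0,0,0,0,0,0]
    - [0,0,0,0,0,0]
    - [0,0,0,0,0,0]
  jaw: 1

```text
time: 17.42
eef_pos: [548.3, -124.0, 164.8]
orientation: [0.187, 1.566, -1.022]
contact_force: [-1.0, 0.4, 1.0]
finger_gap: 67.1
```

Call:
step_arm:
  motion:
    - [0,0,0,0,0,0]
    - [0,0,0,0,0,0]
    - [0,0,0,0,0,0]
    - [0,0,0,0,0,0]
    - [0,0,0,0,0,0]

```text
time: 17.83
eef_pos: [548.4, -124.1, 164.8]
orientation: [0.24, 1.565, -0.969]
contact_force: [0.5, -0.7, 0.2]
finger_gap: 88.3
```

Call:
step_arm:
  motion:
    - [-0.5,0,0,0,0,0]
    - [-1,0,0,0,0,0]
    - [-1.5,0,0,0,0,0]
    - [-2,0,0,0,0,0]
    - [-2,0,0,0,0,0]

```text
time: 18.25
eef_pos: [547.0, -123.3, 236.1]
orientation: [-1.52, 1.567, -2.729]
contact_force: [0.3, 0.3, 1.1]
finger_gap: 88.0
```

Call:
step_arm:
  motion:
    - [-2,0,0,0,0,0]
    - [-2,0,0,0,0,0]
    - [-2,0,0,0,0,0]
    - [-1,0,0,0,0,0]
    - [0,0,0,0,0,0]

```text
time: 18.67
eef_pos: [547.1, -122.9, 318.9]
orientation: [0.458, 1.562, -0.751]
contact_force: [0.9, 0.3, 0.2]
finger_gap: 87.9
```

Call:
step_arm:
  motion:
    - [0,0,2,0,0,0]
    - [0,0,3,0,0,0]
    - [0,0,3,0,0,0]
    - [0,0,2,0,0,0]
    - [0,0,0,0,0,0]

```text
time: 19.08
eef_pos: [583.2, -218.5, 321.7]
orientation: [0.543, 1.56, -0.663]
contact_force: [-0.1, 0.2, -0.3]
finger_gap: 88.3
```

```bash
python3 -c "
from h import *
plan(np.array([547.5,-123.7,165]),.356)
a=[cams.grab_frame(n)[:,:,::-1] for n in ('scene','top','wrist')]
cv2.imwrite('pics/w10.png',a[2]);cv2.imwrite('pics/s10.png',a[0])
cv2.imwrite('pics/z10.png',cv2.resize(a[0][150:270,240:440],None,fx=4,fy=4,interpolation=cv2.INTER_CUBIC))
"
```

```text
t 19.0833 pos [ 583.158 -218.456  321.729] remaining [ -35.658   94.756 -156.729] rot [ 0.007  0.009 -0.009] F [-0.137  0.226 -0.25 ] gap 88.3460684577105 rows 5
[3.115, -0.007, -2.055, 0.002, 0.002, -0.001]
[3.119, -0.007, -2.049, 0.002, 0.002, -0.001]
[3.123, -0.007, -2.043, 0.002, 0.002, -0.001]
[3.127, -0.008, -2.037, 0.002, 0.002, -0.001]
[3.131, -0.008, -2.031, 0.002, 0.002, -0.001]
```

View pics/z10.png

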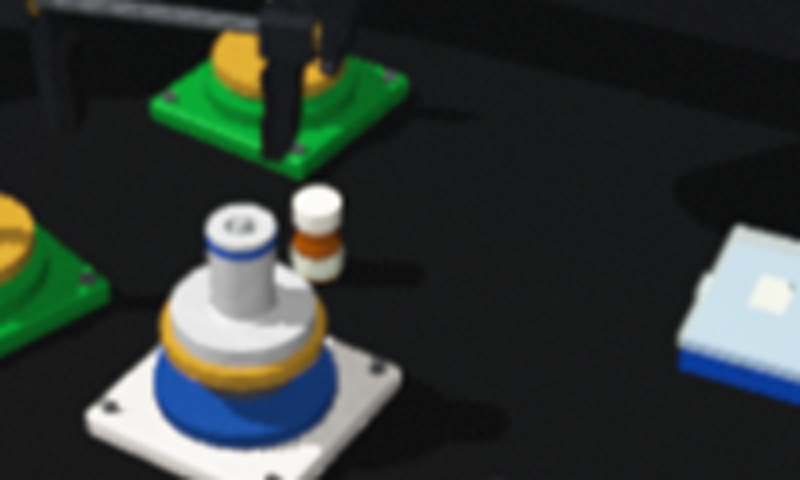

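View pics/w10.png

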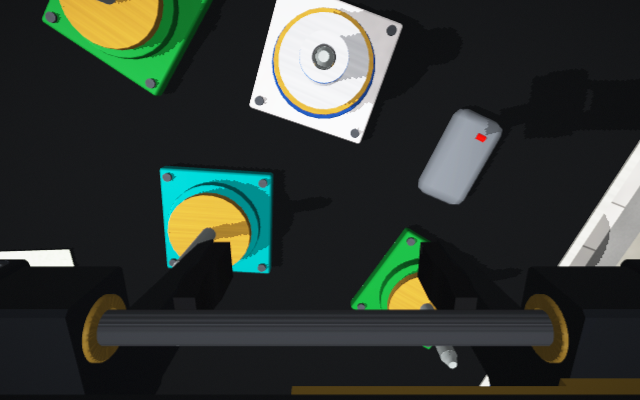

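Call:
step_arm:
  motion:
    - [0,0,0,0,0,0]
    - [0,0,0,0,0,0]
    - [0,0,0,0,0,0]
    - [0,0,0,0,0,0]
    - [0,0,0,0,0,0]

```text
time: 19.65
eef_pos: [582.1, -210.8, 323.3]
orientation: [0.645, 1.56, -0.554]
contact_force: [-1.0, 0.2, -0.9]
finger_gap: 87.9
```

```bash
python3 -c "
from h import *
print(pose()[0]['contact_force']); print(bot.finish_job())"
```

```text
[-0.997  0.227 -0.948]
the job is handed in; nothing more can be done
None
```

The job is handed in at about 20 s of the 72 s allowed; no verdict is reported. I gripped the platen by the upper part of its hub and threaded it level over the rod of the white and blue stand. I then pressed it on the sprung bed, eased off to near its bare weight, opened the jaws and backed away.

- **Pressing:** the force on the stand was about 13–16 N for roughly 1.7 s, including the platen's weight of about 4.4 N. The spring travel of about 4.3 mm agrees with that. I never saw a reading near 28 N.
- **Final check:** in the last scene and wrist pictures the platen lies level on the brass bed, centred on the rod, with the rod tip about flush with the hub. The gripper is open and clear. The vial, desiccant box and mouse look undisturbed, though I judged all of this by eye and did not measure it again.
- **What disagreed:**
  - The three cameras differed by up to about 4 mm on where the platen stood, and by up to about 7 mm on the rod tip. For the final alignment I used the wrist view, with its offset taken from the gripped hub.
  - A side force of about 5 N and a tool tilt of up to 0.01 rad appeared while pressing. The side force was gone before I released.

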